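# Set the amber filter and lay the scale for a photograph on a light stage

### The arm

A 6-joint arm with a two-finger parallel gripper is mounted at the origin on a cart in front of the work surface, level with it; the furniture and walls round the work are solid. World frame = base frame: x ahead of the robot, y to its left, z up, the work surface at z = 0. Lengths are in m, angles in rad, forces in N, time in s.
With the tool pointing down it reaches from about 0.425 to 0.95 m from the base axis. Payload 3.5 kg.
Tool frame: the origin (TCP) lies midway between the tips of the shut fingers; the grasp point (between the pads) lies 19 mm behind it; y points along the fingers, x is the direction in which the jaws open and shut, and the axes are right-handed (so a half turn about y gives the same grasp; the last joint's range is limited). The gripper opens to 85 mm and grips with 20 to 120 N. Pads are 22 mm wide; open, the fingers measure 114 mm over their backs; the gripper's body (76 mm by 85 mm) begins 54 mm behind the grasp point. The pads swing forward as they close: fully open they stand 13 mm farther back than shut.
Start: joints at [0.976, 0.286, 1.577, -0, 1.279, -0.15], TCP at [0.29, 0.609, 0.231] pointing down, gripper open.
Joint ranges: [-2.77, 2.77], [-0.9, 2.22], [0.21, 2.48], [-1.53, 4.67], [0.24, 2.81], [-2.84, 2.84]. Speed limits (rad/s): [2.79, 2.79, 3.14, 3.14, 3.14, 3.14].

### API

Orientations are given as a unit quaternion [x, y, z, w].
In Python, from plant import ctrl, viewer gives the robot as it stands.
- The arm moves only by the tool step_arm, never from a script. Its argument "rows" is a list of rows, each a list of 3 entries, a list of its own where there are three numbers: the turn, a rotation vector about the tool's x, y, z in degrees, then the shift along the tool's x, y, z in mm, then the closure, from 0 (fully open) to 1 (shut). A call has 1 to 10 rows; each row is the pose to reach, as a shift and turn from the pose commanded when the call began, along the tool's axes at that moment; what a row does not reach only later rows make up. A row lasts 1/12 s, in which the tool goes at most 41.7 mm and 7.16 degrees, less where a joint would pass 70% of its speed; a pose out of reach is approached as far as the arm can. A call with a gripper value outside its range is refused whole. The fingers move at their own pace and stop on an object; "newtons" is the grip in N (left out, the last holds). Time passes only in rows, so rows that repeat a pose let the fingers close. It gives the time, the measured TCP pose, the force and the opening at its end, in the units of the state.
- ctrl.get_state(): the state, without advancing time (a new reading comes with each control period).
- viewer.read_camera(name): name is "side" or "top"; returns (picture, depth): 384x512x3 uint8, red, green, blue; 384x512 float32, m along the optical axis (not along the pixel's ray), 0 where there is no reading.
- viewer.calibration(name): a dict with "K" (3x3 intrinsics, pixels), "R" (3x3) and "t" (3): a world point X has camera coordinates R X + t. Camera axes: x right, y down, z forward; pixel columns grow to the right and rows downward; lengths in m; the calibration is good to about 2 mm. A picture is of the moment at which its call begins. calibration takes no time and is no camera call.
- ctrl.sign_off(): hands the job in, once; it reports no verdict.
The state is a dict: "time": time; "qpos": joint angles; "dq": joint speeds; "joint_efforts": joint torques, N m; "eef_pos": TCP position; "tcp_rot": TCP orientation; "contact_force": force on the tool from outside, world axes, zero at the start; "wrist_torque": the same for the moment, N m; "opening": opening from 0.0 (shut) to 1.0 (fully open).
Only numpy, scipy, OpenCV 4.12 (cv2) and the standard library are available. Lean on these libraries where they do the work, as an engineer would, in place of code of your own. Each camera call takes 0.05 s, during which the arm holds its last target.

### The job

Get the dish of clay flakes ready for its photograph in amber light: the stage's filter slider was left between two stops, so push it on by its left tab, towards the right, until it clicks into its next stop with the amber filter under the dish. Also lay the white scale bar on the stage behind the dish, flat with its marks up, flush against the straight ledge along the stage's back edge and roughly in the middle of it. Leave the dish where it is.

Things in the scene. Friction and masses are not known exactly. Their poses are not given: they have to be found in the camera images.
- light_stage: Grey light box with a dark flat stage on top, fixed to the table, 190 mm deep (x) by 150 mm wide (y) by 56 mm high; origin at the centre of its underside, +x to its back, +y to its left. An aluminium ledge 12 mm deep, 8 mm high (top 64 mm above the table) runs along the whole back edge of the stage. The filter slider runs along y in a slot under the stage and stands out at both sides.
- stage_ledge (a point): Middle of the ledge's straight front face (the face towards the dish, normal to the stage's x), 83 mm behind the stage's origin, 4 mm above the stage's surface; axes as light_stage.
- light_port (a point): Centre of the 26 mm round light port in the stage's surface (56 mm above the table, 40 mm in front of the stage's origin); axes as light_stage.
- slider_left_tab (a point): Middle of the outer (left) face of the upturned black tab at the slider's left end. The face is 44 mm wide (x) and 38 mm high, from 39 to 77 mm above the table; the tab is 8 mm thick; only the table top lies below it and to its left. Axes as light_stage; pushing the tab towards -y brings the slider on. Between stops it runs with about 3 N.
- slider_amber_filter (a point): Centre of the amber filter (42 mm round, the middle one of three at 46 mm spacing, right to left clear, amber, blue) in the slider, 135 mm to the right of slider_left_tab; axes as light_stage. Each filter has its notch; the next stop is the amber one, and beyond it, 46 mm on, lies the blue one, which is wrong.
- index_plunger (a joint): Travel (m) of the spring ball plunger hidden in the stage: about 0.0006 riding on the slider's plain edge, about 0.0025 when dropped into a notch. Its block was set by hand, so the stop lies up to 7 mm to either side of where the amber filter is centred on the port, and must be felt: the notch draws the slider in over the last 1 to 2 mm, then holds it until pushed with more than about 11 N.
- dish_center (a point): Centre, half-way up, of the glass petri dish with clay flakes, 60 mm across, 13 mm high, loose, standing on the stage over the port.
- scale_bar_center (a point): Centre, half-way up, of the white photo scale bar with black marks, 108 mm long (its y axis), 18 mm wide (its x axis), 10 mm thick (z up), 22 g; at the start it lies flat on the table, loose, to the right of the stage.
Mind the look-alikes: they are no part of the job. Of the things that look like the part that bears scale_bar_center, the largest one is meant.

How it is judged:
By the outcome, as a careful person would: the job done as asked, in the order asked, and still so for the second after the job is handed in, with the robot touching nothing.
It also fails if it takes over 54 s, if anything falls off the work surface, if the arm or the gripper's body presses on something with over 40 N, if the wrist force passes 120 N, or if a joint passes its speed limit or range.

## Working session

There is one attempt and no reset: what is moved stays moved. The work goes in short steps, Python scripts to look and compute and a tool call to move; the robot and the scene stay as the last step left them, time stands still between calls to the robot, and variables do not carry over. Pictures are saved under pics/ and viewed, and the job is handed in when it is done.

Besides the shell and the picture viewer there is one more tool, called after "Request:" in YAML: its name, and indented under it one key for each argument. step_arm: Moves the arm, as the interface text tells. Its arguments: {"type":"object","properties":{"rows":{"type":"array"},"newtons":{"type":"number"}},"required":["rows"]}

```bash
ls; mkdir -p pics; python3 - <<'E'
from plant import ctrl, viewer
import cv2,numpy as np
print(ctrl.get_state())
for n in("side","top"):
    p,d=viewer.read_camera(n); cv2.imwrite(f"pics/{n}0.png",p[:,:,::-1]); np.savez(f"{n}0.npz",p=p,d=d)
    print(n,viewer.calibration(n))
E
```

```text
pics
{'time': 0.0, 'qpos': array([ 9.75993616e-01,  2.87208820e-01,  1.57817214e+00,  1.79659991e-05,
        1.27858183e+00, -1.49996968e-01]), 'dq': array([ 4.08133325e-05, -5.41829579e-04, -1.05580539e-03,  9.00524682e-04,
       -1.38962592e-03, -4.74428337e-04]), 'joint_efforts': array([ 3.68556484e-04, -4.05988812e+01, -2.92620510e+01, -2.88636886e-05,
        5.82474255e-03,  2.80712136e-06]), 'eef_pos': array([0.29003978, 0.6087895 , 0.22992102]), 'tcp_rot': array([ 0.59830342,  0.37662638, -0.37816629, -0.5976419 ]), 'contact_force': array([0.05332315, 0.13734188, 0.07161219]), 'wrist_torque': array([ 0.05496405,  0.01582906, -0.00397879]), 'opening': 1.0004259558909034}
side {'K': array([[352.77135143,   0.        , 255.27094833],
       [  0.        , 352.77135143, 191.27571075],
       [  0.        ,   0.        ,   1.        ]]), 'R': array([[ 0.95020955, -0.31148742,  0.00879787],
       [-0.18870797, -0.59767276, -0.77921536],
       [ 0.24797402,  0.73875765, -0.62669452]]), 't': array([-0.49047205,  0.09159179,  0.83402492])}
top {'K': array([[479.58095718,   0.        , 254.35279715],
       [  0.        , 479.58095718, 192.76221475],
       [  0.        ,   0.        ,   1.        ]]), 'R': array([[-0.006844  , -0.99990253, -0.01216904],
       [-0.99773997,  0.00764165, -0.06675742],
       [ 0.0668439 ,  0.01168465, -0.99769502]]), 't': array([-0.06503637,  0.50565977,  1.29180418])}
```

View pics/side0.png

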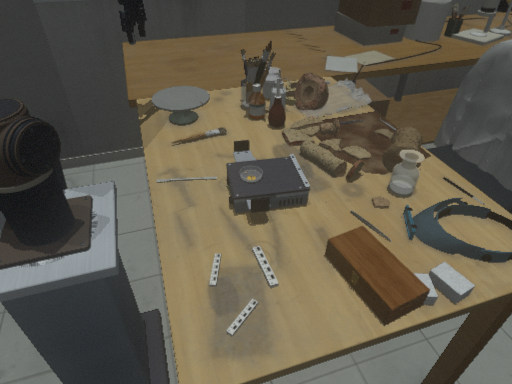

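View pics/top0.png

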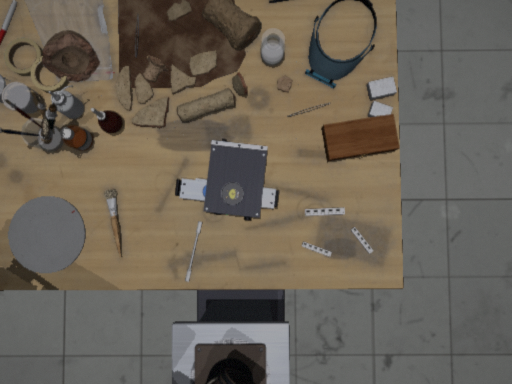

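The top view shows the stage at about (236,180) and the slider's left tab at (179,188). Three white bars lie at (324,211), (317,249) and (362,240), and the first looks longest. Next I'll measure them.

```bash
cat > h.py <<'E'
import numpy as np,cv2
from plant import ctrl,viewer
def ray(n,uv,z):
    c=viewer.calibration(n);K,R,t=c["K"],c["R"],c["t"]
    uv=np.atleast_2d(np.array(uv,float))
    d=np.c_[uv,np.ones(len(uv))]@np.linalg.inv(K).T@R
    o=-R.T@t
    return o+d*((z-o[2])/d[:,2])[:,None]
def pix(n,X):
    c=viewer.calibration(n);x=np.atleast_2d(X)@c["R"].T+c["t"];x=x@c["K"].T;return x[:,:2]/x[:,2:]
def crop(p,u0,u1,v0,v1,s,name): cv2.imwrite(name,cv2.resize(p[v0:v1,u0:u1,::-1],None,fx=s,fy=s,interpolation=cv2.INTER_CUBIC))
E
python3 - <<'E'
from h import *
T=np.load("top0.npz");p=T["p"];S=np.load("side0.npz")["p"]
crop(p,165,295,130,230,6,"pics/t1.png"); crop(S,205,325,130,215,6,"pics/s1.png")
hsv=cv2.cvtColor(p,cv2.COLOR_RGB2HSV)
m=((hsv[:,:,2]>150)&(hsv[:,:,1]<60)).astype(np.uint8)
m2=cv2.morphologyEx(m,cv2.MORPH_CLOSE,np.ones((5,5)))
cs,_=cv2.findContours(m2,0,2)
for c in cs:
    u,v=c[:,0].mean(0)
    if 160<u<400 and 120<v<280 and len(c)>5:
        X=ray("top",c[:,0],0.010)[:,:2].astype(np.float32)
        r=cv2.minAreaRect(X*1000);b=cv2.boxPoints(r)
        print((u,v),r,b.round(0).tolist())
# dark stage
for name,m in (("dark",(hsv[:,:,2]<95)),):
    m=m.astype(np.uint8)
    cs,_=cv2.findContours(m,0,2)
    for c in cs:
        u,v=c[:,0].mean(0)
        if 160<u<300 and 120<v<230 and cv2.contourArea(c)>20:
            X=ray("top",c[:,0],0.056)[:,:2].astype(np.float32)
            print(name,(u,v),cv2.minAreaRect(X*1000))
E
```

```text
(np.float64(188.0), np.float64(275.375)) ((281.8769836425781, 113.06044006347656), (4.623240947723389, 19.546554565429688), 75.93256378173828) [[272.0, 113.0], [291.0, 108.0], [292.0, 113.0], [273.0, 118.0]]
(np.float64(316.81081081081084), np.float64(249.56756756756758)) ((350.6280822753906, -237.0969696044922), (75.95001983642578, 9.840867042541504), 69.10646057128906) [[332.0, -271.0], [342.0, -274.0], [369.0, -203.0], [360.0, -200.0]]
(np.float64(362.5357142857143), np.float64(241.53571428571428)) ((374.34051513671875, -359.853515625), (75.88471221923828, 10.026582717895508), 37.410789489746094) [[341.0, -379.0], [347.0, -387.0], [408.0, -341.0], [401.0, -333.0]]
(np.float64(199.0), np.float64(226.25)) ((414.4616394042969, 83.59144592285156), (5.318358898162842, 25.086746215820312), 75.92890167236328) [[402.0, 84.0], [426.0, 78.0], [427.0, 83.0], [403.0, 89.0]]
(np.float64(322.65384615384613), np.float64(210.96153846153845)) ((454.30633544921875, -261.1358642578125), (15.958052635192871, 104.37041473388672), 2.31978440284729) [[444.0, -209.0], [448.0, -314.0], [464.0, -313.0], [4
[... 514 characters left out ...]
t64(144.92592592592592)) ((638.7693481445312, -28.034103393554688), (152.623779296875, 10.146899223327637), 83.10401153564453) [[625.0, -103.0], [635.0, -104.0], [653.0, 47.0], [643.0, 48.0]]
dark (np.float64(276.3529411764706), np.float64(198.8235294117647)) ((486.7777099609375, -127.39051818847656), (9.171066284179688, 50.54740524291992), 82.30902099609375)
dark (np.float64(178.15384615384616), np.float64(184.84615384615384)) ((520.2431640625, 134.0105438232422), (14.207188606262207, 45.49313735961914), 83.11412048339844)
dark (np.float64(225.9047619047619), np.float64(160.0748299319728)) ((559.3744506835938, -17.139633178710938), (175.25607299804688, 253.9544677734375), 86.90325927734375)
```

View pics/t1.png

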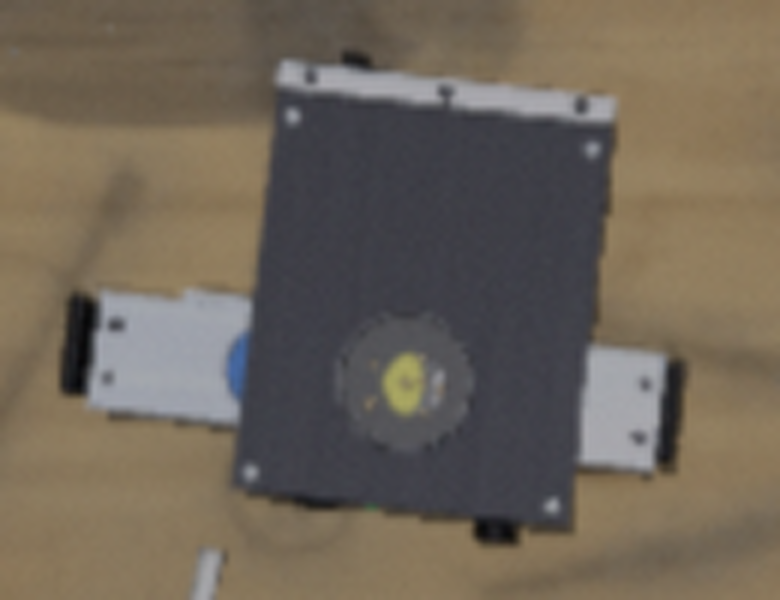

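View pics/s1.png

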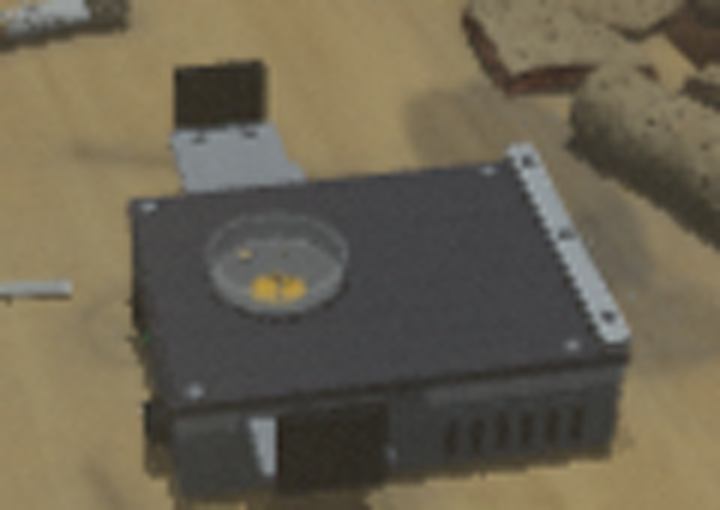

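```bash
python3 - <<'E'
from h import *
f=lambda a:(np.array(a)+.5)/6-.5+np.array([165,130])
g=lambda a:(np.array(a)+.5)/6-.5+np.array([205,130])
fl,fr=ray("top",f([[235,490],[572,528]]),.056)
bl,br=ray("top",f([[279,60],[616,97]]),.064)
il,ir=ray("top",f([[276,92],[610,125]]),.064)
print("corners",fl,fr,bl,br,"ledge front",il,ir)
print(np.linalg.norm(fl-fr),np.linalg.norm(bl-br),np.linalg.norm(fl-bl))
C=(fl+fr+bl+br)/4;y=(fl-fr+bl-br)[:2];x=(bl-fl+br-fr)[:2]
print("C",C,"yaw",np.degrees(np.arctan2(-y[0],y[1])),np.degrees(np.arctan2(x[1],x[0])))
s=ray("side",g([[133,203],[628,345]]),[.056])
print("side fl", s[0], "br z.064 ",ray("side",g([[630,335]]),.064), "bl",ray("side",g([[508,148]]),.064))
print("screws top",ray("top",f([[293,116],[592,149],[250,471],[552,506]]),.056))
print("screws side",ray("side",g([[489,170],[573,345],[149,207],[195,390]]),.056))
print("tab top outer edge (z.077) top cam",ray("top",f([[72,293],[61,392],[97,293],[87,394]]),.077))
print("tab side",ray("side",g([[174,68],[264,62],]),.077),ray("side",g([[176,128],[266,124]]),.039+.008))
print("port(yellow) top",ray("top",f([[405,384]]),.056)," dish",ray("top",f([[406,381]]),.0625))
d=np.load("top0.npz")["d"]
print(d[188,176:200])
c=viewer.calibration("top")
def dep(u,v):
    X=np.linalg.inv(c["K"])@[u,v,1]*d[v,u];return c["R"].T@(X-c["t"])
for u,v in[(178,188),(190,188),(240,160),(324,211),(238,145),(300,180)]:print(dep(u,v).round(4))
E
```

```text
corners [0.45459878 0.0648725  0.056     ] [ 0.43684382 -0.08338189  0.056     ] [0.6441784  0.04450236 0.064     ] [ 0.6263646  -0.10422827  0.064     ] ledge front [0.62992243 0.04584018 0.064     ] [ 0.61394265 -0.10147795  0.064     ]
0.1493137761803125 0.14979362570450133 0.19083861314777897
C [ 0.5404964  -0.01955883  0.06      ] yaw -6.829567310629199 -6.204934452157821
side fl [0.45484409 0.06326962 0.056     ] br z.064  [[ 0.62328172 -0.10273841  0.064     ]] bl [[0.6294178  0.04355455 0.064     ]]
screws top [[ 0.62045081  0.03911566  0.056     ]
 [ 0.60453732 -0.09352289  0.056     ]
 [ 0.46291824  0.05825781  0.056     ]
 [ 0.44656446 -0.07466451  0.056     ]]
screws side [[ 0.61909346  0.04015453  0.056     ]
 [ 0.60293262 -0.09263319  0.056     ]
 [ 0.46092852  0.05801156  0.056     ]
 [ 0.4451085  -0.07371084  0.056     ]]
tab top outer edge (z.077) top cam [[0.54023053 0.13347401 0.077     ]
 [0.49708344 0.1380886  0.077     ]
 [0.54014302 0.12256987 0.077     ]
 [0.49612712 0.12677028 0.077     ]]
tab side [[0.49526485 0.1378149  0.077     ]
 [0.53793722 0.13037201 0.077     ]] [[0.49379774 0.13220452 0.047     ]
 [0.53645601 0.1226623  0.047     ]]
port(yellow) top [[ 0.50080196 -0.01020653  0.056     ]]  dish [[ 0.5016914  -0.01102949  0.0625    ]]
[1.2535691 1.2483537 1.2563977 1.2643842 1.2831708 1.2821562 1.2837775
 1.2813243 1.2798574 1.2820859 1.2822877 1.2803016 1.2817146 1.2854072
 1.2841454 1.2822858 1.2840418 1.2819355 1.2762777 1.2817317 1.2852453
 1.2837945 1.2868216 1.2821174]
[0.5155 0.1306 0.0716]
[0.5175 0.1032 0.0436]
[ 0.5901 -0.0316  0.0562]
[ 0.4543 -0.2588  0.0071]
[ 0.6289 -0.0269  0.0648]
[ 0.5405 -0.1948  0.0013]
```

```bash
cat >> h.py <<'E'
from scipy.spatial.transform import Rotation as Ro
YAW=np.radians(-6.85); C0=np.array([0.5403,-0.0195])
def st(x,y): # stage->world
    c,s=np.cos(YAW),np.sin(YAW); return C0+np.array([c*x-s*y,s*x+c*y])
def inst(X):
    c,s=np.cos(YAW),np.sin(YAW); d=np.array(X)[:2]-C0; return np.array([c*d[0]+s*d[1],-s*d[0]+c*d[1]])
def tq(yaw_deg,flip=1): # tool down, jaw (x) along yaw direction
    a=np.radians(yaw_deg); x=flip*np.array([np.cos(a),np.sin(a),0]); y=np.array([0,0,-1.]); z=np.cross(x,y)
    return Ro.from_matrix(np.c_[x,y,z])
def mv(pos,R1=None,s=None):
    s=s or ctrl.get_state(); R0=Ro.from_quat(s["tcp_rot"])
    sh=R0.inv().apply(np.array(pos)-s["eef_pos"])*1000
    rv=np.degrees((R0.inv()*R1).as_rotvec()) if R1 is not None else np.zeros(3)
    print("turn",rv.round(2),"shift",sh.round(1),"rows>=",max(np.linalg.norm(sh)/41.7,np.linalg.norm(rv)/7.16).round(1))
def rep():
    s=ctrl.get_state(); print("t",round(s["time"],2),"tcp",s["eef_pos"].round(4),"inst",inst(s["eef_pos"]).round(4),"F",s["contact_force"].round(2),"open",round(s["opening"],3),"axes",Ro.from_quat(s["tcp_rot"]).as_matrix().round(3).tolist(),"q6",s["qpos"].round(2))
E
python3 - <<'E'
from h import *
rep()
P=np.load("top0.npz")["d"];c=viewer.calibration("top")
v,u=np.mgrid[0:384,0:512];X=np.linalg.inv(c["K"])@np.stack([u.ravel(),v.ravel(),np.ones(u.size)])*P.ravel()
W=c["R"].T@(X-c["t"][:,None]);Z=W[2].reshape(384,512)
for a,b in [((5,170),(90,285)),((0,80),(100,160)),((90,100),(140,140)),((110,190),(130,260)),((170,90),(240,125))]:
    print(a,b,Z[a[1]:b[1],a[0]:b[0]].max())
print("bar",st(0,0),"tab in stage",inst([.5175,.1345]))
w=[*st(-0.041,0.195),0.25]
print(w)
for yaw in (-6.85,):
  for f in(1,-1): mv(w,tq(yaw,f))
E
```

```text
t 0.1 tcp [0.2901 0.6088 0.2301] inst [-0.3234  0.594 ] F [ 0.16  0.24 -0.4 ] open 0.999 axes [[0.43, -0.001, -0.903], [0.903, -0.002, 0.43], [-0.002, -1.0, 0.0]] q6 [ 0.98  0.29  1.58  0.    1.28 -0.15]
(5, 170) (90, 285) 1.3217917157669739
(0, 80) (100, 160) 1.3217917157669739
(90, 100) (140, 140) 1.3217917157669739
(110, 190) (130, 260) 1.3217917157669739
(170, 90) (240, 125) 1.3217917157669739
bar [ 0.5403 -0.0195] tab in stage [-0.0410049   0.15018135]
[np.float64(0.5228504036262109), np.float64(0.1789981400073861), 0.25]
turn [ 6.000e-02  7.137e+01 -1.200e-01] shift [-287.9  -19.5 -395.1] rows>= 11.7
turn [-1.3000e-01 -1.0863e+02 -7.0000e-02] shift [-287.9  -19.5 -395.1] rows>= 15.2
```

```bash
python3 - <<'E'
from h import *
P=np.load("top0.npz")["d"];c=viewer.calibration("top")
v,u=np.mgrid[0:384,0:512];X=np.linalg.inv(c["K"])@np.stack([u.ravel(),v.ravel(),np.ones(u.size)])*P.ravel()
W=c["R"].T@(X-c["t"][:,None]);Z=np.where(P>0,W[2].reshape(384,512),0)
for a,b in [((5,170),(90,285)),((0,80),(100,160)),((90,100),(140,140)),((105,180),(135,260)),((170,90),(240,125))]:
    print(a,b,Z[a[1]:b[1],a[0]:b[0]].max())
E
```

```text
(5, 170) (90, 285) 0.09338413582963309
(0, 80) (100, 160) 0.274779323535796
(90, 100) (140, 140) 0.1740652347721346
(105, 180) (135, 260) 0.02835115871203498
(170, 90) (240, 125) 0.051000617209361464
```

Request:
step_arm:
  rows:
    - [[0, 7, 0], [-29, 0, -40], 1]
    - [[0, 14, 0], [-58, 0, -79], 1]
    - [[0, 21, 0], [-87, 0, -119], 1]
    - [[0, 28, 0], [-116, 0, -158], 1]
    - [[0, 35, 0], [-144, 0, -198], 1]
    - [[0, 42, 0], [-173, 0, -237], 1]
    - [[0, 49, 0], [-202, 0, -277], 1]
    - [[0, 56, 0], [-230, 0, -316], 1]
    - [[0, 63, 0], [-259, -10, -355], 1]
    - [[0, 70, 0], [-288, -18, -395], 1]
  newtons: 30

```text
time: 0.93
eef_pos: [0.4883, 0.2412, 0.2394]
tcp_rot: [0.706, -0.037, 0.035, -0.706]
contact_force: [0.5, -0.5, -0.2]
opening: 0.001
```

Request:
step_arm:
  rows:
    - [[0, 0, 0], [0, 0, 0], 1]
    - [[0, 0, 0], [0, 0, 0], 1]
    - [[0, 0, 0], [0, 0, 0], 1]
    - [[0, 0, 0], [0, 0, 0], 1]

```text
time: 1.27
eef_pos: [0.4876, 0.2442, 0.2398]
tcp_rot: [0.706, -0.034, 0.033, -0.706]
contact_force: [-0.6, -0.4, -0.4]
opening: 0.002
```

```bash
python3 - <<'E'
from h import *
rep()
mv([*st(-0.041,0.176),0.12],tq(-6.85))
mv([*st(-0.041,0.176),0.052],tq(-6.85))
E
```

```text
t 1.27 tcp [0.4876 0.2442 0.2398] inst [-0.0838  0.2556] F [-0.6  -0.44 -0.43] open 0.002 axes [[0.996, -0.001, 0.094], [-0.094, 0.0, 0.996], [-0.001, -1.0, -0.0]] q6 [ 0.28 -0.01  1.89  0.    1.26  0.37]
turn [ 0.01  1.48 -0.07] shift [ 40.8 119.7 -80.6] rows>= 3.6
turn [ 0.01  1.48 -0.07] shift [ 40.9 187.7 -80.6] rows>= 5.0
```

Request:
step_arm:
  rows:
    - [[0, 1.5, 0], [10, 25, -20], 1]
    - [[0, 1.5, 0], [21, 50, -40], 1]
    - [[0, 1.5, 0], [31, 75, -60], 1]
    - [[0, 1.5, 0], [41, 110, -80.6], 1]
    - [[0, 1.5, 0], [41, 140, -80.6], 1]
    - [[0, 1.5, 0], [41, 170, -80.6], 1]
    - [[0, 1.5, 0], [41, 187.7, -80.6], 1]
    - [[0, 1.5, 0], [41, 187.7, -80.6], 1]
    - [[0, 1.5, 0], [41, 187.7, -80.6], 1]
    - [[0, 1.5, 0], [41, 187.7, -80.6], 1]

```text
time: 2.1
eef_pos: [0.5223, 0.1603, 0.054]
tcp_rot: [-0.706, 0.042, -0.043, 0.706]
contact_force: [0.8, 0.4, 0.3]
opening: 0.002
```

```bash
python3 - <<'E'
from h import *
rep()
p,d=viewer.read_camera("top");crop(p,145,275,130,230,6,"pics/t2.png")
p,d=viewer.read_camera("side");crop(p,195,315,100,190,6,"pics/s2.png")
E
```

```text
t 2.1 tcp [0.5223 0.1603 0.054 ] inst [-0.0393  0.1764] F [0.77 0.45 0.26] open 0.002 axes [[0.993, 0.002, 0.12], [-0.12, 0.0, 0.993], [0.002, -1.0, 0.001]] q6 [0.11 0.22 2.01 0.   0.9  0.23]
```

View pics/s2.png

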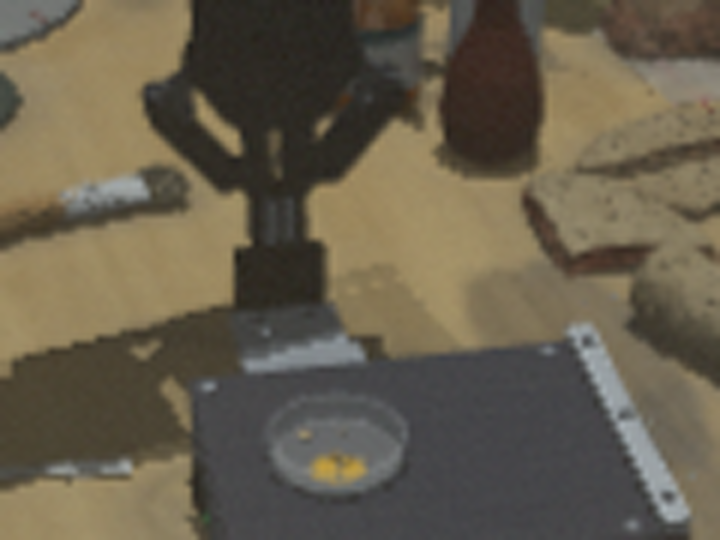

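View pics/t2.png

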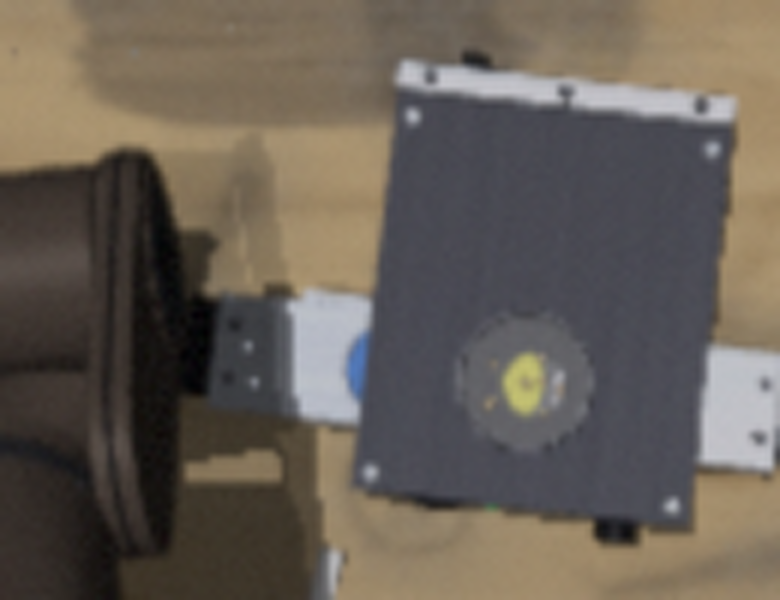

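The shut fingers are centred on the outer face of the tab, with a gap of a few mm. I'll feel my way in.

Request:
step_arm:
  rows:
    - [[0, 0, 0], [-1.5, 0, -4], 1]
    - [[0, 0, 0], [-1.5, 0, -8], 1]
    - [[0, 0, 0], [-1.5, 0, -11], 1]
    - [[0, 0, 0], [-1.5, 0, -12], 1]
    - [[0, 0, 0], [-1.5, 0, -13], 1]
    - [[0, 0, 0], [-1.5, 0, -13], 1]

```text
time: 2.7
eef_pos: [0.5189, 0.1465, 0.0532]
tcp_rot: [-0.705, 0.043, -0.044, 0.706]
contact_force: [0.4, 2.8, 1.6]
opening: 0.003
```

Request:
step_arm:
  rows:
    - [[0, 0, 0], [0, 0, -1], 1]
    - [[0, 0, 0], [0, 0, -2], 1]
    - [[0, 0, 0], [0, 0, -3], 1]

```text
time: 2.95
eef_pos: [0.5186, 0.144, 0.0531]
tcp_rot: [-0.705, 0.043, -0.043, 0.706]
contact_force: [0.5, 4.4, 3.7]
opening: -0.001
```

Request:
step_arm:
  rows:
    - [[0, 0, 0], [0, 0, -1], 1]
    - [[0, 0, 0], [0, 0, -2], 1]
    - [[0, 0, 0], [0, 0, -3], 1]

```text
time: 3.2
eef_pos: [0.5182, 0.1406, 0.053]
tcp_rot: [-0.706, 0.043, -0.043, 0.706]
contact_force: [0.5, 4.3, 3.9]
opening: 0.003
```

Request:
step_arm:
  rows:
    - [[0, 0, 0], [0, 0, -0.7], 1]
    - [[0, 0, 0], [0, 0, -1.4], 1]

```text
time: 3.37
eef_pos: [0.518, 0.139, 0.0529]
tcp_rot: [-0.706, 0.043, -0.043, 0.706]
contact_force: [0.9, 4.2, 3.7]
opening: -0.003
```

Request:
step_arm:
  rows:
    - [[0, 0, 0], [0, 0, -0.6], 1]
    - [[0, 0, 0], [0, 0, -1.2], 1]

```text
time: 3.53
eef_pos: [0.5178, 0.1378, 0.0528]
tcp_rot: [0.706, -0.043, 0.043, -0.706]
contact_force: [2.1, 5.1, 2.6]
opening: 0.002
```

Request:
step_arm:
  rows:
    - [[0, 0, 0], [0, 0, -0.5], 1]
    - [[0, 0, 0], [0, 0, -1], 1]

```text
time: 3.7
eef_pos: [0.5177, 0.1368, 0.0528]
tcp_rot: [0.706, -0.043, 0.043, -0.706]
contact_force: [1.2, 2.9, 2.5]
opening: -0.002
```

Request:
step_arm:
  rows:
    - [[0, 0, 0], [0, 0, -0.5], 1]
    - [[0, 0, 0], [0, 0, -1], 1]

```text
time: 3.87
eef_pos: [0.5175, 0.1358, 0.0527]
tcp_rot: [0.706, -0.043, 0.043, -0.706]
contact_force: [2.0, 4.1, 2.9]
opening: -0.0
```

Request:
step_arm:
  rows:
    - [[0, 0, 0], [0, 0, -0.4], 1]
    - [[0, 0, 0], [0, 0, -0.8], 1]

```text
time: 4.03
eef_pos: [0.5173, 0.135, 0.0527]
tcp_rot: [0.706, -0.043, 0.043, -0.706]
contact_force: [2.4, 2.3, 2.3]
opening: -0.005
```

Request:
step_arm:
  rows:
    - [[0, 0, 0], [0, 0, -0.4], 1]
    - [[0, 0, 0], [0, 0, -0.8], 1]

```text
time: 4.2
eef_pos: [0.5172, 0.1343, 0.0526]
tcp_rot: [0.706, -0.043, 0.043, -0.706]
contact_force: [4.1, 3.2, 2.2]
opening: -0.001
```

Request:
step_arm:
  rows:
    - [[0, 0, 0], [0, 0, -0.4], 1]
    - [[0, 0, 0], [0, 0, -0.8], 1]

```text
time: 4.37
eef_pos: [0.517, 0.1335, 0.0526]
tcp_rot: [0.706, -0.043, 0.043, -0.706]
contact_force: [3.1, 3.6, 2.5]
opening: -0.0
```

Request:
step_arm:
  rows:
    - [[0, 0, 0], [0, 0, -0.4], 1]
    - [[0, 0, 0], [0, 0, -0.8], 1]

```text
time: 4.53
eef_pos: [0.5169, 0.1327, 0.0526]
tcp_rot: [-0.706, 0.043, -0.043, 0.706]
contact_force: [3.9, 3.8, 1.8]
opening: -0.001
```

Request:
step_arm:
  rows:
    - [[0, 0, 0], [0, 0, -0.4], 1]
    - [[0, 0, 0], [0, 0, -0.8], 1]

```text
time: 4.7
eef_pos: [0.5167, 0.1319, 0.0526]
tcp_rot: [0.706, -0.043, 0.043, -0.706]
contact_force: [3.1, 3.3, 1.5]
opening: 0.0
```

Request:
step_arm:
  rows:
    - [[0, 0, 0], [0, 0, -0.4], 1]
    - [[0, 0, 0], [0, 0, -0.8], 1]

```text
time: 4.87
eef_pos: [0.5166, 0.1311, 0.0526]
tcp_rot: [0.706, -0.043, 0.043, -0.706]
contact_force: [3.7, 4.4, 1.2]
opening: -0.001
```

Request:
step_arm:
  rows:
    - [[0, 0, 0], [0, 0, -0.4], 1]
    - [[0, 0, 0], [0, 0, -0.8], 1]

```text
time: 5.03
eef_pos: [0.5164, 0.1303, 0.0526]
tcp_rot: [0.706, -0.043, 0.043, -0.706]
contact_force: [3.1, 3.4, 1.3]
opening: 0.003
```

Request:
step_arm:
  rows:
    - [[0, 0, 0], [0, 0, -0.4], 1]
    - [[0, 0, 0], [0, 0, -0.8], 1]

```text
time: 5.2
eef_pos: [0.5158, 0.1294, 0.0524]
tcp_rot: [0.706, -0.044, 0.042, -0.706]
contact_force: [2.0, 2.2, 1.0]
opening: 0.0
```

Request:
step_arm:
  rows:
    - [[0, 0, 0], [0, 0, -0.4], 1]
    - [[0, 0, 0], [0, 0, -0.8], 1]

```text
time: 5.37
eef_pos: [0.5153, 0.1284, 0.0521]
tcp_rot: [0.706, -0.044, 0.042, -0.705]
contact_force: [0.7, 0.2, 1.6]
opening: -0.0
```

Request:
step_arm:
  rows:
    - [[0, 0, 0], [0, 0, -0.4], 1]
    - [[0, 0, 0], [0, 0, -0.8], 1]

```text
time: 5.53
eef_pos: [0.5152, 0.1277, 0.0521]
tcp_rot: [0.706, -0.044, 0.042, -0.706]
contact_force: [-0.2, -0.0, 0.8]
opening: -0.001
```

Request:
step_arm:
  rows:
    - [[0, 0, 0], [0, 0, -0.4], 1]
    - [[0, 0, 0], [0, 0, -0.8], 1]

```text
time: 5.7
eef_pos: [0.5152, 0.1268, 0.0521]
tcp_rot: [0.706, -0.044, 0.042, -0.706]
contact_force: [0.1, 1.2, -0.6]
opening: -0.001
```

The force fell to zero near y=0.128, so the notch has drawn the slider in. I'll press lightly to confirm it holds.

Request:
step_arm:
  rows:
    - [[0, 0, 0], [0, 0, -0.3], 1]
    - [[0, 0, 0], [0, 0, -0.3], 1]

```text
time: 5.87
eef_pos: [0.5157, 0.1266, 0.0523]
tcp_rot: [0.706, -0.043, 0.043, -0.706]
contact_force: [0.3, 0.2, -0.4]
opening: 0.001
```

Request:
step_arm:
  rows:
    - [[0, 0, 0], [0, 0, -0.3], 1]
    - [[0, 0, 0], [0, 0, -0.3], 1]

```text
time: 6.03
eef_pos: [0.516, 0.1264, 0.0526]
tcp_rot: [0.706, -0.043, 0.043, -0.706]
contact_force: [0.1, -0.3, 0.3]
opening: -0.0
```

Request:
step_arm:
  rows:
    - [[0, 0, 0], [0, 0, -0.4], 1]
    - [[0, 0, 0], [0, 0, -0.4], 1]

```text
time: 6.2
eef_pos: [0.516, 0.1261, 0.0526]
tcp_rot: [0.706, -0.043, 0.043, -0.706]
contact_force: [-0.1, -0.8, -0.9]
opening: 0.005
```

Request:
step_arm:
  rows:
    - [[0, 0, 0], [0, 0, -0.4], 1]
    - [[0, 0, 0], [0, 0, -0.4], 1]

```text
time: 6.37
eef_pos: [0.516, 0.126, 0.0526]
tcp_rot: [-0.706, 0.043, -0.043, 0.706]
contact_force: [-0.0, 1.6, -0.4]
opening: 0.002
```

Request:
step_arm:
  rows:
    - [[0, 0, 0], [0, 0, -0.3], 1]
    - [[0, 0, 0], [0, 0, -0.3], 1]

```text
time: 6.53
eef_pos: [0.516, 0.1259, 0.0527]
tcp_rot: [-0.705, 0.043, -0.043, 0.706]
contact_force: [0.1, 3.1, -1.0]
opening: 0.002
```

Request:
step_arm:
  rows:
    - [[0, 0, 0], [0, 0, -0.3], 1]
    - [[0, 0, 0], [0, 0, -0.3], 1]

```text
time: 6.7
eef_pos: [0.516, 0.1258, 0.0527]
tcp_rot: [-0.705, 0.043, -0.043, 0.706]
contact_force: [0.6, 6.1, -1.4]
opening: -0.004
```

The force reached 6 N with almost no travel, so the stop is holding. Backing off and lifting.

Request:
step_arm:
  rows:
    - [[0, 0, 0], [0, 0, 2], 1]
    - [[0, 0, 0], [0, 0, 8], 1]
    - [[0, 0, 0], [0, 0, 20], 1]
    - [[0, 0, 0], [0, -25, 25], 1]
    - [[0, 0, 0], [0, -60, 25], 1]
    - [[0, 0, 0], [0, -98, 25], 1]
    - [[0, 0, 0], [0, -100, 25], 1]
    - [[0, 0, 0], [0, -100, 25], 1]

```text
time: 7.37
eef_pos: [0.5213, 0.1508, 0.1564]
tcp_rot: [-0.706, 0.04, -0.045, 0.706]
contact_force: [0.6, -0.8, -1.0]
opening: 0.004
```

```bash
python3 - <<'E'
from h import *
rep()
bar=np.array([.4543,-.2611]);
p,d=viewer.read_camera("side");crop(p,195,315,100,290,3,"pics/s3.png")
hsv=cv2.cvtColor(p,cv2.COLOR_RGB2HSV)
m=((hsv[:,:,2]>140)&(hsv[:,:,1]<60)).astype(np.uint8);m=cv2.morphologyEx(m,cv2.MORPH_CLOSE,np.ones((7,7)))
for c in cv2.findContours(m,0,2)[0]:
    u,v=c[:,0].mean(0)
    if 190<u<300 and 230<v<340: 
        r=cv2.minAreaRect((ray("side",c[:,0],.01)[:,:2]*1000).astype(np.float32));print(r)
mv([*bar,.16],tq(2.2)); mv([*bar,.06],tq(2.2))
E
```

```text
t 7.37 tcp [0.5213 0.1508 0.1564] inst [-0.0392  0.1668] F [ 0.57 -0.8  -0.98] open 0.004 axes [[0.993, 0.007, 0.121], [-0.121, 0.0, 0.993], [0.007, -1.0, 0.001]] q6 [ 0.09  0.07  1.97 -0.    1.1   0.22]
((372.16143798828125, -361.2267150878906), (81.35743713378906, 14.379948616027832), 37.38746643066406)
((348.5935974121094, -237.8956298828125), (82.06953430175781, 14.845135688781738), 68.95003509521484)
((451.34503173828125, -258.92254638671875), (17.970909118652344, 109.9198226928711), 1.876619815826416)
turn [ 0.01 -9.15  0.14] shift [ -15.    -6.3 -416.5] rows>= 10.0
turn [ 0.01 -9.15  0.14] shift [ -15.2   93.7 -416.5] rows>= 10.2
```

View pics/s3.png

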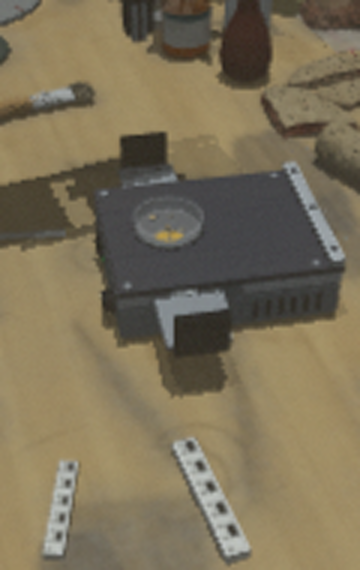

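Request:
step_arm:
  rows:
    - [[0, -1, 0], [-2, 0, -35], 0]
    - [[0, -2, 0], [-4, 0, -72], 0]
    - [[0, -3, 0], [-6, 0, -112], 0]
    - [[0, -4, 0], [-8, 0, -152], 0]
    - [[0, -5, 0], [-10, 0, -192], 0]
    - [[0, -6, 0], [-12, 0, -232], 0]
    - [[0, -7, 0], [-14, 0, -272], 0]
    - [[0, -8, 0], [-15, 0, -312], 0]
    - [[0, -9, 0], [-16, 0, -352], 0]
    - [[0, -9.2, 0], [-16.3, 0, -392], 0]

```text
time: 8.25
eef_pos: [0.4533, -0.2379, 0.1503]
tcp_rot: [-0.706, -0.013, 0.015, 0.708]
contact_force: [0.4, 0.7, -0.3]
opening: 1.002
```

Request:
step_arm:
  rows:
    - [[0, 0, 0], [0, 10, -24], 0]
    - [[0, 0, 0], [0, 40, -24], 0]
    - [[0, 0, 0], [0, 75, -24], 0]
    - [[0, 0, 0], [0, 95, -24], 0]
    - [[0, 0, 0], [0, 95, -24], 0]
    - [[0, 0, 0], [0, 95, -24], 0]

```text
time: 8.75
eef_pos: [0.4543, -0.2595, 0.0549]
tcp_rot: [-0.705, -0.012, 0.015, 0.709]
contact_force: [0.1, -0.4, -0.3]
opening: 0.999
```

```bash
python3 - <<'E'
from h import *
rep()
p,d=viewer.read_camera("side");crop(p,195,315,170,310,4,"pics/s4.png")
bar=np.array([.453,-.260]);mv([*bar,.004],tq(2.1))
E
```

```text
t 8.75 tcp [ 0.4543 -0.2595  0.0549] inst [-0.0568 -0.2485] F [ 0.13 -0.39 -0.3 ] open 0.999 axes [[0.999, -0.005, -0.039], [0.039, 0.004, 0.999], [-0.005, -1.0, 0.004]] q6 [-0.71  0.18  2.06 -0.    0.91 -0.75]
turn [-0.07  0.13 -0.09] shift [-2.6 53.   0.6] rows>= 1.3
```

View pics/s4.png

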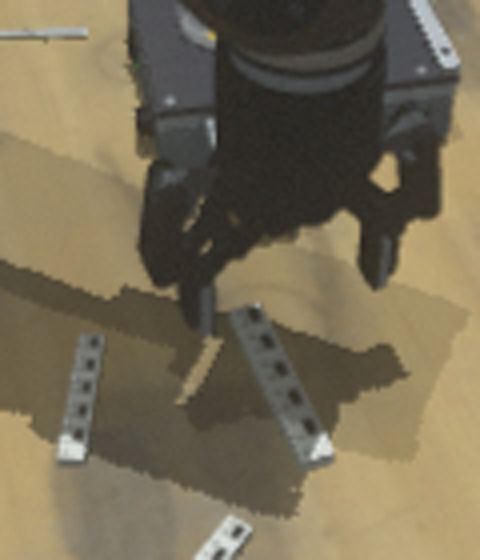

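Request:
step_arm:
  rows:
    - [[0, 0, 0], [-1.5, 20, 0], 0]
    - [[0, 0, 0], [-1.5, 40, 0], 0]
    - [[0, 0, 0], [-1.5, 51.5, 0], 0]
    - [[0, 0, 0], [-1.5, 51.5, 0], 0.3]
    - [[0, 0, 0], [-1.5, 51.5, 0], 0.6]
    - [[0, 0, 0], [-1.5, 51.5, 0], 0.8]
    - [[0, 0, 0], [-1.5, 51.5, 0], 1]
    - [[0, 0, 0], [-1.5, 51.5, 0], 1]
    - [[0, 0, 0], [-1.5, 51.5, 0], 1]
    - [[0, 0, 0], [-1.5, 51.5, 0], 1]
  newtons: 25

```text
time: 9.63
eef_pos: [0.4552, -0.2617, 0.0073]
tcp_rot: [0.707, 0.014, -0.013, -0.707]
contact_force: [-1.8, 0.7, 4.2]
opening: 0.2
```

```bash
python3 - <<'E'
from h import *
rep()
E
```

```text
t 9.63 tcp [ 0.4552 -0.2617  0.0073] inst [-0.0556 -0.2506] F [-1.85  0.67  4.16] open 0.2 axes [[0.999, 0.001, -0.039], [0.039, -0.001, 0.999], [0.001, -1.0, -0.001]] q6 [-0.72  0.26  2.07 -0.    0.8  -0.75]
```

Request:
step_arm:
  rows:
    - [[0, 0, 0], [0, -10, 0], 1]
    - [[0, 0, 0], [0, -40, 0], 1]
    - [[0, 0, 0], [0, -80, 0], 1]
    - [[0, 0, 0], [0, -120, 0], 1]
    - [[0, 0, 0], [0, -130, 0], 1]
    - [[0, 0, 0], [0, -130, 0], 1]
    - [[0, 0, 0], [0, -130, 0], 1]

```text
time: 10.22
eef_pos: [0.4545, -0.2611, 0.1366]
tcp_rot: [0.707, 0.014, -0.013, -0.707]
contact_force: [-0.1, -0.5, -0.7]
opening: 0.198
```

```bash
python3 - <<'E'
from h import *
rep()
p,d=viewer.read_camera("side");crop(p,195,345,120,310,3,"pics/s5.png")
mv([*st(.045,0),.13],tq(-6.85)); mv([*st(.045,0),.0635],tq(-6.85))
E
```

```text
t 10.22 tcp [ 0.4545 -0.2611  0.1366] inst [-0.0564 -0.2501] F [-0.06 -0.53 -0.73] open 0.198 axes [[0.999, 0.001, -0.039], [0.039, -0.001, 0.999], [0.001, -1.0, -0.001]] q6 [-0.72  0.05  2.03 -0.    1.06 -0.75]
turn [-0.08  9.06 -0.1 ] shift [140.3   5.  230.3] rows>= 6.5
turn [-0.08  9.06 -0.1 ] shift [140.4  71.5 230.2] rows>= 6.7
```

View pics/s5.png

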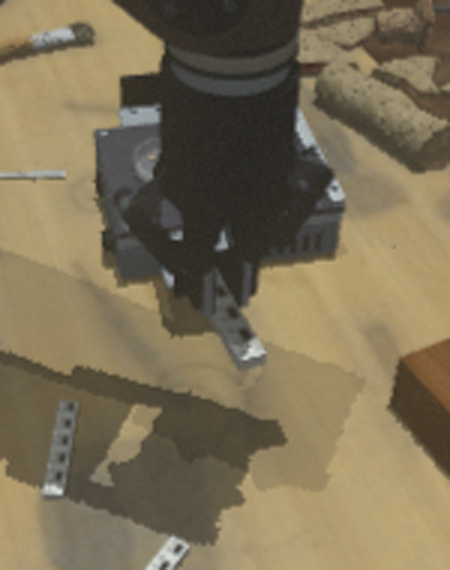

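Request:
step_arm:
  rows:
    - [[0, 1, 0], [20, 0, 30], 1]
    - [[0, 2.5, 0], [40, 0, 62], 1]
    - [[0, 4, 0], [60, 0, 96], 1]
    - [[0, 5.5, 0], [80, 0, 130], 1]
    - [[0, 7, 0], [100, 0, 164], 1]
    - [[0, 8.5, 0], [120, 0, 198], 1]
    - [[0, 9.06, 0], [140, 0, 230], 1]
    - [[0, 9.06, 0], [140, 10, 230], 1]
    - [[0, 9.06, 0], [140, 40, 230], 1]
    - [[0, 9.06, 0], [140, 40, 230], 1]

```text
time: 11.1
eef_pos: [0.5801, -0.024, 0.0879]
tcp_rot: [-0.705, 0.047, -0.036, 0.707]
contact_force: [-1.0, -0.3, -2.0]
opening: 0.196
```

Request:
step_arm:
  rows:
    - [[0, 0, 0], [0, 0, 0], 1]
    - [[0, 0, 0], [0, 0, 0], 1]

```text
time: 11.27
eef_pos: [0.5845, -0.0262, 0.095]
tcp_rot: [-0.706, 0.043, -0.041, 0.706]
contact_force: [1.7, -0.4, 0.3]
opening: 0.196
```

```bash
python3 - <<'E'
from h import *
rep()
p,d=viewer.read_camera("top");crop(p,175,305,130,230,6,"pics/t6.png")
p,d=viewer.read_camera("side");crop(p,195,345,100,220,5,"pics/s6.png")
mv([*st(.045,0),.0635],tq(-6.85))
E
```

```text
t 11.27 tcp [ 0.5845 -0.0262  0.095 ] inst [ 0.0447 -0.0014] F [ 1.65 -0.38  0.28] open 0.196 axes [[0.993, -0.003, 0.12], [-0.12, 0.001, 0.993], [-0.003, -1.0, 0.0]] q6 [-0.22  0.24  1.9  -0.    1.   -0.1 ]
turn [ 0.01 -0.05  0.07] shift [-1.2 33.5  1.6] rows>= 0.8
```

View pics/s6.png

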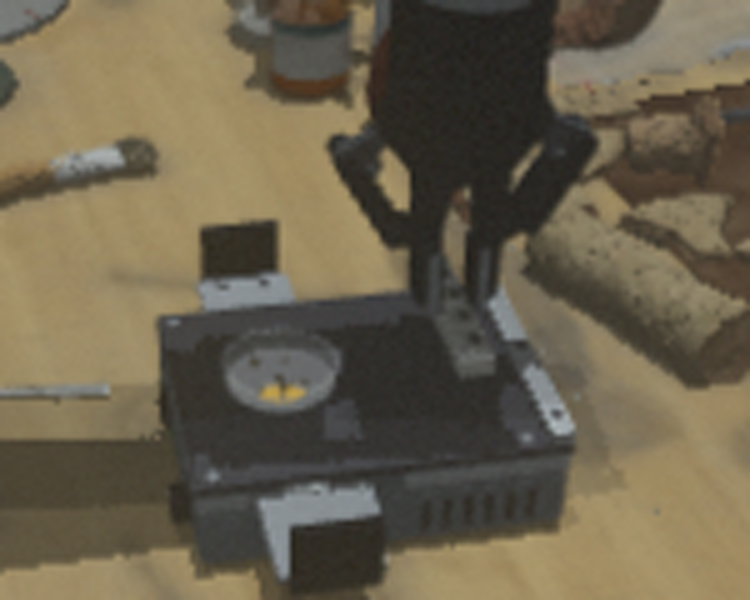

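View pics/t6.png

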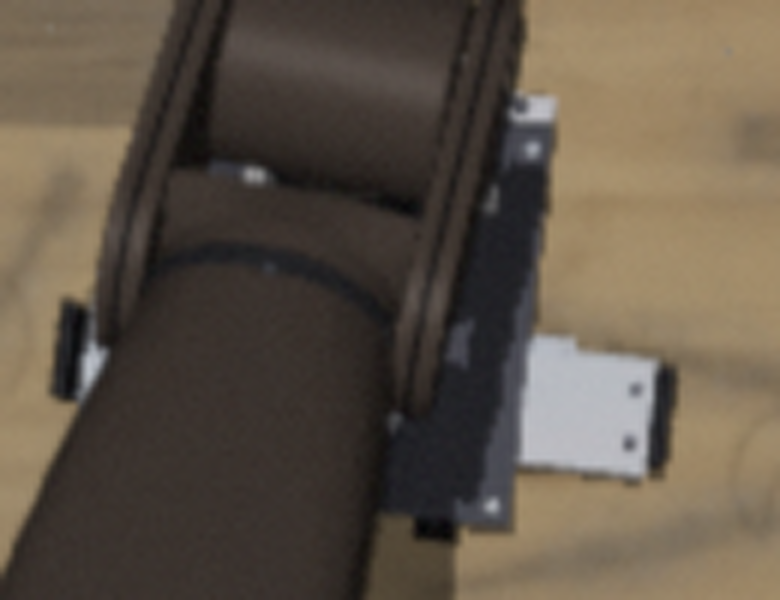

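Request:
step_arm:
  rows:
    - [[0, 0, 0], [-1, 12, 1.4], 1]
    - [[0, 0, 0], [-1, 22, 1.4], 1]
    - [[0, 0, 0], [-1, 27, 1.4], 1]
    - [[0, 0, 0], [-1, 29, 1.4], 1]
    - [[0, 0, 0], [-1, 29, 1.4], 1]
    - [[0, 0, 0], [-1, 29, 1.4], 1]

```text
time: 11.87
eef_pos: [0.5846, -0.0244, 0.0669]
tcp_rot: [-0.706, 0.042, -0.042, 0.706]
contact_force: [0.6, -0.8, 0.1]
opening: 0.196
```

Request:
step_arm:
  rows:
    - [[0, 0, 0], [0, 1, 0], 1]
    - [[0, 0, 0], [0, 2, 0], 1]
    - [[0, 0, 0], [0, 2, 0], 1]

```text
time: 12.12
eef_pos: [0.5848, -0.0244, 0.0653]
tcp_rot: [0.706, -0.042, 0.042, -0.706]
contact_force: [-0.4, 0.1, -1.0]
opening: 0.2
```

Request:
step_arm:
  rows:
    - [[0, 0, 0], [0, 1, 0], 1]
    - [[0, 0, 0], [0, 1, 0], 1]

```text
time: 12.28
eef_pos: [0.5847, -0.0244, 0.0641]
tcp_rot: [0.706, -0.042, 0.042, -0.706]
contact_force: [0.5, 0.7, -0.8]
opening: 0.2
```

Request:
step_arm:
  rows:
    - [[0, 0, 0], [0, 0.7, 0], 1]
    - [[0, 0, 0], [0, 0.7, 0], 1]

```text
time: 12.45
eef_pos: [0.5847, -0.0244, 0.0634]
tcp_rot: [0.706, -0.042, 0.042, -0.706]
contact_force: [-0.2, -0.0, 0.5]
opening: 0.195
```

Request:
step_arm:
  rows:
    - [[0, 0, 0], [0, 0.7, 0], 1]
    - [[0, 0, 0], [0, 0.7, 0], 1]

```text
time: 12.62
eef_pos: [0.5848, -0.0244, 0.0633]
tcp_rot: [0.706, -0.042, 0.042, -0.706]
contact_force: [-1.9, 0.4, 3.4]
opening: 0.192
```

Request:
step_arm:
  rows:
    - [[0, 0, 0], [0, -0.7, 0], 0.85]
    - [[0, 0, 0], [0, -0.7, 0], 0.65]
    - [[0, 0, 0], [0, -0.7, 0], 0.62]
    - [[0, 0, 0], [0, -3, 0], 0.62]
    - [[0, 0, 0], [0, -20, 0], 0.62]
    - [[0, 0, 0], [0, -45, 0], 0.62]
    - [[0, 0, 0], [0, -60, 0], 1]
    - [[0, 0, 0], [-10, -60, 0], 1]
    - [[0, 0, 0], [-32, -60, 0], 1]
    - [[0, 0, 0], [-32, -60, 0], 1]

```text
time: 13.45
eef_pos: [0.5488, -0.0196, 0.1208]
tcp_rot: [-0.706, 0.044, -0.04, 0.706]
contact_force: [-0.3, 0.8, -1.5]
opening: 0.003
```

Request:
step_arm:
  rows:
    - [[0, 0, 0], [0, 0, 0], 1]
    - [[0, 0, 0], [0, 0, 0], 1]
    - [[0, 0, 0], [0, 0, 0], 1]

```text
time: 13.7
eef_pos: [0.5531, -0.0207, 0.1223]
tcp_rot: [-0.706, 0.042, -0.042, 0.706]
contact_force: [-0.8, -0.0, 0.6]
opening: -0.0
```

```bash
python3 - <<'E'
from h import *
rep()
p,d=viewer.read_camera("side");crop(p,195,345,100,220,5,"pics/s7.png")
hsv=cv2.cvtColor(p,cv2.COLOR_RGB2HSV)
print(inst([.5017,-.011]))
E
```

```text
t 13.7 tcp [ 0.5531 -0.0207  0.1223] inst [0.0128 0.0004] F [-0.77 -0.02  0.6 ] open -0.0 axes [[0.993, -0.0, 0.119], [-0.119, 0.0, 0.993], [-0.0, -1.0, 0.0]] q6 [-0.22  0.14  1.96  0.    1.04 -0.1 ]
[-0.03933826  0.00383549]
```

View pics/s7.png

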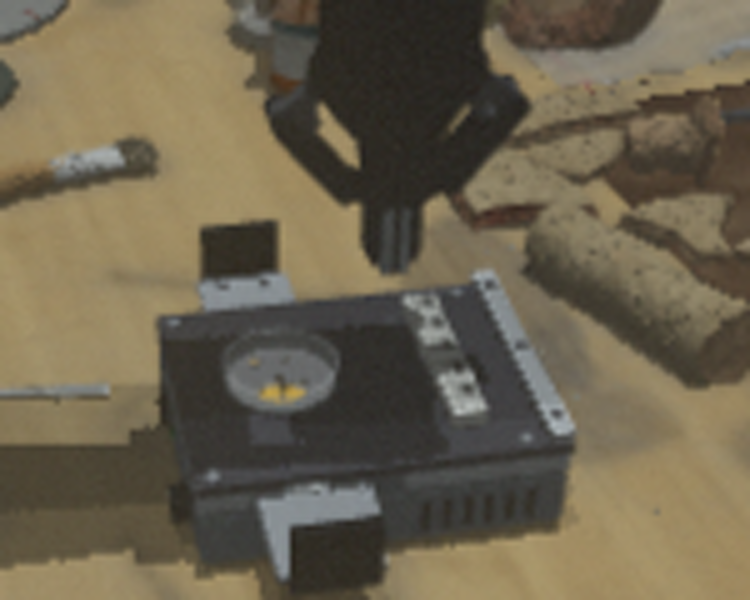

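```bash
python3 - <<'E'
from h import *
g=lambda a:(np.array(a)+.5)/5-.5+np.array([195,100])
X=ray("side",g([[403,296],[437,291],[486,409],[452,415]]),.066)
print([inst(x).round(4).tolist() for x in X], inst(X.mean(0)))
X=ray("side",g([[473,273],[553,434]]),.064); print([inst(x).round(4).tolist() for x in X])
E
```

```text
[[0.0362, 0.0553], [0.0557, 0.0567], [0.0527, -0.0513], [0.0347, -0.0529]] [0.04479753 0.00194133]
[[0.0809, 0.0735], [0.0804, -0.0745]]
```

Request:
step_arm:
  rows:
    - [[0, 0, 0], [0, 25, 0.5], 1]
    - [[0, 0, 0], [0, 48, 0.5], 1]
    - [[0, 0, 0], [0, 58, 0.5], 1]
    - [[0, 0, 0], [0, 61.5, 0.5], 1]
    - [[0, 0, 0], [0, 61.5, 0.5], 1]
    - [[0, 0, 0], [0, 61.5, 0.5], 1]

```text
time: 14.25
eef_pos: [0.5538, -0.0203, 0.062]
tcp_rot: [0.706, -0.042, 0.043, -0.706]
contact_force: [-0.3, -0.3, 0.8]
opening: -0.0
```

Request:
step_arm:
  rows:
    - [[0, 0, 0], [3, 0, 0], 1]
    - [[0, 0, 0], [6, 0, 0], 1]
    - [[0, 0, 0], [9, 0, 0], 1]
    - [[0, 0, 0], [12, 0, 0], 1]
    - [[0, 0, 0], [15, 0, 0], 1]
    - [[0, 0, 0], [18, 0, 0], 1]
    - [[0, 0, 0], [21, 0, 0], 1]
    - [[0, 0, 0], [24, 0, 0], 1]
    - [[0, 0, 0], [27, 0, 0], 1]
    - [[0, 0, 0], [29, 0, 0], 1]

```text
time: 15.08
eef_pos: [0.5822, -0.0236, 0.0612]
tcp_rot: [0.706, -0.042, 0.042, -0.706]
contact_force: [0.3, -0.3, 0.3]
opening: -0.0
```

```bash
python3 - <<'E'
from h import *
rep()
p,d=viewer.read_camera("side");crop(p,195,345,100,220,5,"pics/s8.png")
E
```

```text
t 15.08 tcp [ 0.5822 -0.0236  0.0612] inst [0.0421 0.0009] F [ 0.27 -0.34  0.26] open -0.0 axes [[0.993, 0.0, 0.119], [-0.119, -0.0, 0.993], [0.0, -1.0, -0.0]] q6 [-0.21  0.28  1.92  0.    0.94 -0.1 ]
```

View pics/s8.png

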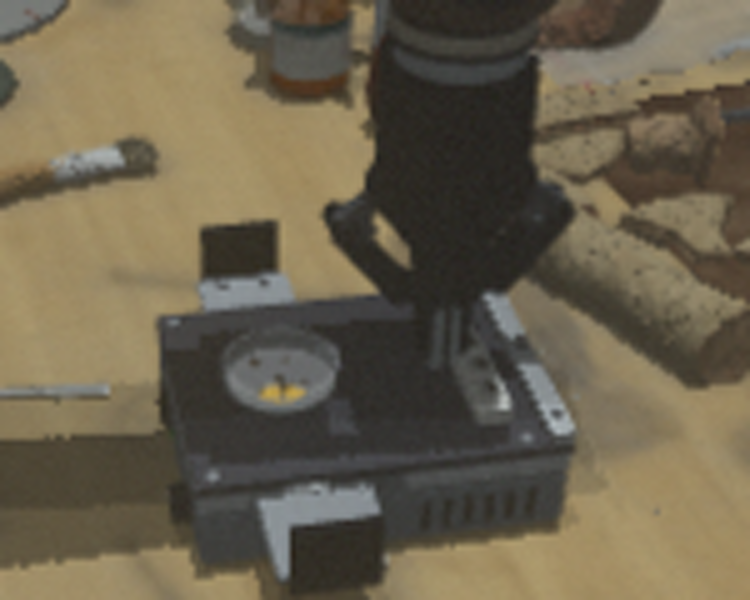

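The bar is being pushed and is still roughly parallel to the ledge. I'll go on slowly until it touches.

Request:
step_arm:
  rows:
    - [[0, 0, 0], [2, 0, 0], 1]
    - [[0, 0, 0], [4, 0, 0], 1]
    - [[0, 0, 0], [6, 0, 0], 1]
    - [[0, 0, 0], [7, 0, 0], 1]
    - [[0, 0, 0], [8, 0, 0], 1]

```text
time: 15.55
eef_pos: [0.5898, -0.0245, 0.0612]
tcp_rot: [-0.706, 0.042, -0.042, 0.706]
contact_force: [-0.8, 1.0, 0.3]
opening: 0.003
```

Request:
step_arm:
  rows:
    - [[0, 0, 0], [1, 0, 0], 1]
    - [[0, 0, 0], [2, 0, 0], 1]

```text
time: 15.72
eef_pos: [0.5918, -0.0247, 0.0613]
tcp_rot: [-0.706, 0.042, -0.042, 0.706]
contact_force: [-0.4, -0.0, 0.1]
opening: -0.003
```

Request:
step_arm:
  rows:
    - [[0, 0, 0], [1, 0, 0], 1]
    - [[0, 0, 0], [2, 0, 0], 1]

```text
time: 15.88
eef_pos: [0.5938, -0.025, 0.0612]
tcp_rot: [0.706, -0.042, 0.042, -0.706]
contact_force: [-0.1, 0.6, -0.6]
opening: 0.002
```

Request:
step_arm:
  rows:
    - [[0, 0, 0], [1, 0, 0], 1]
    - [[0, 0, 0], [1.5, 0, 0], 1]

```text
time: 16.05
eef_pos: [0.5954, -0.0252, 0.0613]
tcp_rot: [0.706, -0.042, 0.042, -0.706]
contact_force: [0.5, 0.5, -1.2]
opening: -0.007
```

Request:
step_arm:
  rows:
    - [[0, 0, 0], [1, 0, 0], 1]
    - [[0, 0, 0], [1.5, 0, 0], 1]

```text
time: 16.22
eef_pos: [0.5963, -0.0253, 0.0612]
tcp_rot: [-0.706, 0.043, -0.042, 0.706]
contact_force: [-2.3, 0.2, 2.0]
opening: 0.003
```

Request:
step_arm:
  rows:
    - [[0, 0, 0], [1, 0, 0], 1]
    - [[0, 0, 0], [1, 0, 0], 1]

```text
time: 16.38
eef_pos: [0.5964, -0.0253, 0.0611]
tcp_rot: [-0.706, 0.044, -0.041, 0.706]
contact_force: [-4.2, 0.8, 3.9]
opening: 0.001
```

Request:
step_arm:
  rows:
    - [[0, 0, 0], [1, 0, 0], 1]
    - [[0, 0, 0], [1, 0, 0], 1]
    - [[0, 0, 0], [1, 0, 0], 1]

```text
time: 16.63
eef_pos: [0.5964, -0.0253, 0.0611]
tcp_rot: [-0.706, 0.044, -0.04, 0.706]
contact_force: [-7.0, 0.5, 5.7]
opening: -0.001
```

Request:
step_arm:
  rows:
    - [[0, 0, 0], [-3, 0, 0], 1]
    - [[0, 0, 0], [-8, 0, 0], 1]
    - [[0, 0, 0], [-15, 0, 0], 1]
    - [[0, 0, 0], [-16, -15, 0], 1]
    - [[0, 0, 0], [-16, -50, 0], 1]
    - [[0, 0, 0], [-16, -90, 0], 1]
    - [[0, 0, 0], [-16, -130, 0], 1]
    - [[0, 0, 0], [-16, -140, 30], 1]
    - [[0, 0, 0], [-16, -140, 70], 1]
    - [[0, 0, 0], [-16, -140, 110], 1]

```text
time: 17.47
eef_pos: [0.5969, 0.086, 0.2038]
tcp_rot: [-0.706, 0.041, -0.045, 0.706]
contact_force: [-0.6, -0.3, -0.7]
opening: 0.0
```

Request:
step_arm:
  rows:
    - [[0, 0, 0], [0, 0, 40], 1]
    - [[0, 0, 0], [0, 0, 80], 1]
    - [[0, 0, 0], [0, 0, 120], 1]
    - [[0, 0, 0], [0, 0, 140], 1]
    - [[0, 0, 0], [0, 0, 140], 1]
    - [[0, 0, 0], [0, 0, 140], 1]

```text
time: 17.97
eef_pos: [0.612, 0.2256, 0.2009]
tcp_rot: [0.706, -0.041, 0.041, -0.706]
contact_force: [0.6, -0.5, 0.2]
opening: 0.003
```

```bash
python3 - <<'E'
from h import *
rep()
p,d=viewer.read_camera("side");crop(p,215,325,120,210,6,"pics/s9.png")
p,d=viewer.read_camera("top");crop(p,165,295,130,230,6,"pics/t9.png")
E
```

```text
t 17.97 tcp [0.612  0.2256 0.2009] inst [0.042  0.2519] F [ 0.64 -0.55  0.21] open 0.003 axes [[0.993, -0.0, 0.117], [-0.117, -0.0, 0.993], [-0.0, -1.0, -0.0]] q6 [ 0.2   0.26  1.66 -0.    1.22  0.32]
```

View pics/s9.png

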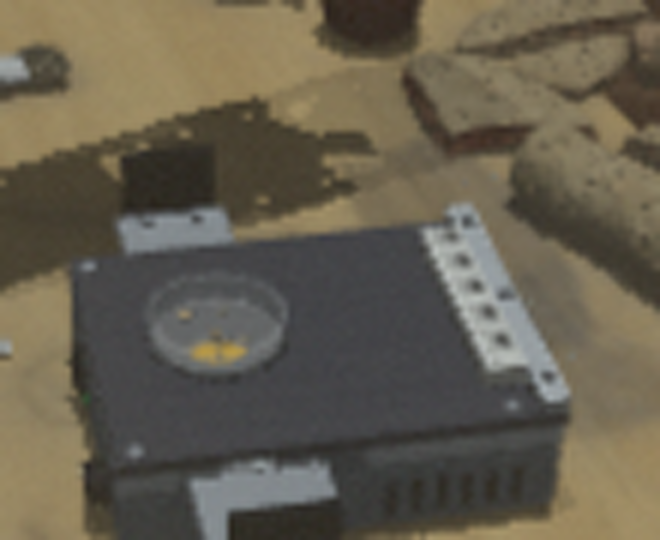

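View pics/t9.png

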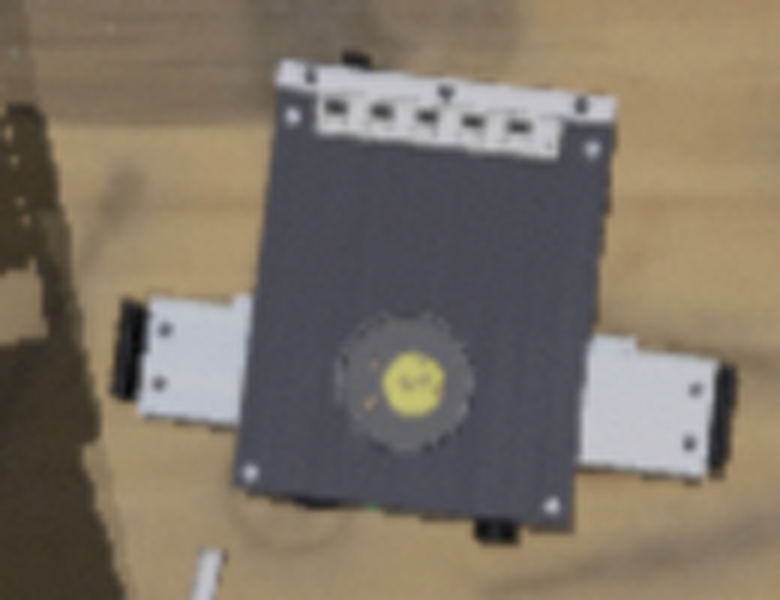

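```bash
python3 - <<'E'
from h import *
f=lambda a:(np.array(a)+.5)/6-.5+np.array([165,130])
X=ray("top",f([[317,132],[558,157]]),.066);print([inst(x).round(4).tolist() for x in X])
print(ctrl.sign_off())
E
```

```text
[[0.0652, 0.0552], [0.066, -0.0515]]
the job is handed in; nothing more can be done
None
```

The amber filter is clicked into its stop under the dish, and the white scale bar lies flush against the back ledge. The job was handed in at about 18 s of the 54 s allowed.

- **Slider:** I pushed the left tab to the right by about 21 mm. The push force fell to about 0 N as the notch drew the slider in. It then held against a 6 N push with almost no movement, so I backed off. The last top view shows amber filling the light port.
- **Scale bar:** I picked the largest of the three bars, set it on the stage behind the dish, and pushed it back until it met the ledge with about 7 N. The last top view gives its front face at 65 to 66 mm behind the stage's origin. Flush should be 65 mm, and the calibration is only good to about 2 mm. It lies flat with its marks up, about 2 to 4 mm left of the middle.
- **Dish:** it appears at the same place in the top view before and after.

No check failed. One small disagreement: the side camera put the ledge face at about 81 mm instead of the stated 83 mm, within the calibration error. I confirmed contact with the ledge by force instead.

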